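# Put a sensor module on test and select its range

### The arm

A 6-joint arm with a two-finger parallel gripper is mounted at the origin on the work surface. World frame = base frame: x ahead of the robot, y to its left, z up, the work surface at z = 0. Lengths are in m, angles in rad, forces in N, time in s.
With the tool pointing down it reaches from about 0.35 to 0.725 m from the base axis. Payload 4.3 kg.
Tool frame: the origin (TCP) lies midway between the tips of the shut fingers; the grasp point (between the pads) lies 19 mm behind it; z points along the fingers, y is the line along which they close (so a half turn about z gives the same grasp; the last joint's range is limited). The gripper opens to 85 mm and grips with 20 to 120 N. Pads are 22 mm wide; open, the fingers measure 114 mm over their backs; the gripper's body (76 mm by 85 mm) begins 54 mm behind the grasp point. The pads swing forward as they close: fully open they stand 13 mm farther back than shut.
Start: joints at [-1.374, 0.377, 0.081, 1.274, 0, 1.46], TCP at [0.174, -0.548, 0.231] pointing down, gripper open.
Joint ranges: [-2.72, 2.72], [-0.84, 1.66], [-1.02, 1.22], [-1.77, 2.12], [-1.37, 1.28], [-3.14, 3.14]. Speed limits (rad/s): [2.57, 2.57, 3.14, 3.14, 3.14, 3.14].

### API

Orientations are given as a 3x3 rotation matrix whose columns are the frame's x, y, z axes.
In Python, from cell import sense, snapshot, bot gives the robot as it stands.
- The arm moves only by the tool send_rows, never from a script. Its argument "deltas" is a list of rows, each a list of 7 numbers: the turn, a rotation vector about the tool's x, y, z in degrees, then the shift along the tool's x, y, z in mm, then the finger opening in mm, from 0 to 85.4. A call has 1 to 12 rows; each row is the pose to reach, as a shift and turn from the pose commanded when the call began, along the tool's axes at that moment; what a row does not reach only later rows make up. A row lasts 1/10 s, in which the tool goes at most 50 mm and 8.59 degrees, less where a joint would pass 70% of its speed; a pose out of reach is approached as far as the arm can. A call with a gripper value outside its range is refused whole. The fingers move at their own pace and stop on an object; the grip force is fixed at half the most. Time passes only in rows, so rows that repeat a pose let the fingers close. It gives the time, the measured TCP pose, the force, the opening and the grip force at its end, in the units of the state.
- sense(): the state, without advancing time (a new reading comes with each control period).
- snapshot(name): name is "scene" or "side" or "wrist"; returns a dict with "color" (480x640x3 uint8, red, green, blue), "vfov" (degrees; the focal length in pixels is half the picture's height over the tangent of half this angle, whatever the lens; pixels are square), "cx", "cy" (the principal point, pixels), "R" (3x3) and "t" (3): a world point X has camera coordinates R X + t. Camera axes: x right, y down, z forward; pixel columns grow to the right and rows downward; lengths in m; the calibration is good to about 2 mm. A picture is of the moment at which its call begins. There is no depth.
- bot.close_job(): hands the job in; it is judged then, once.
The state is a dict: "t": time; "joints": joint angles; "joint_vel": joint speeds; "joint_efforts": joint torques, N m; "position": TCP position; "eef_rot": TCP orientation; "ft_force": force on the tool from outside, world axes, zero at the start; "ft_torque": the same for the moment, N m; "finger_gap": opening from 0.0 (shut) to 1.0 (fully open); "grasp_force": force on a finger pad.
Only numpy, scipy, OpenCV 4.12 (cv2) and the standard library are available. Lean on these libraries where they do the work, as an engineer would, in place of code of your own. Each camera call takes 0.05 s, during which the arm holds its last target. There are 200 camera calls.

### The job

Put the aluminium sensor module on test. First lift it off its sloping rest and stand it upright on one of its long thin edges in the middle of the reading pad, lengthwise along the pad, and let go of it; then turn the tester's selector dial clockwise until it clicks home at the green dot, never letting it go past green to the red one. Leave the module standing and the tester on green, and do not disturb the solder reel, the jar or the cutters.

Things in the scene. Friction and masses are not known exactly. Their poses are not given: they have to be found in the camera images.
- module: flat aluminium module 20 mm thick (x), 110 long (y), 80 high (z), about 0.2 kg. Origin: centre of one long thin edge (20 x 110), z towards the other long edge. Starts on the rest leaning 28 deg from vertical: the origin's edge down, the other up and towards the robot; its +x face (green label) looks up, away from the robot. The top 34 mm overhang the rest, free on both faces.
- module_mid (a point): centre of the module's volume; same axes as the module
- rest: fixed sloping rest, grey plastic on a black base plate 110 x 100 x 8 mm; origin: centre of its underside on the table. Its back plate (80 mm wide, 46 high) leans 28 deg towards its -x and carries the module; the lip under the module is about 30 mm above the table. Rest and tester may swap sides.
- pad: fixed reading pad, 80 mm (x) by 130 mm (y), 4 mm thick, black with a turquoise face and a white strip 24 x 112 mm along its middle (y) where the module goes; origin at the centre of its underside on the table, top face 4 mm above it
- face_centre (a point): point on the tester's face where the dial's axis comes out. z: outward normal of the face (dial axis), x: up the slope of the face, y: left as seen from the robot. Four 12 mm dots lie 41 mm from the axis: white at +1.2 rad from this x axis about z, blue +0.4, green -0.4, red -1.2. Otherwise the face is flat.
- green_dot (a point): the green dot on the tester's face; same axes as face_centre
- dial_grip (a point): point on the dial's axis 30 mm above the face, a good height to grip. Dial: black skirt 48 mm across up to 10 mm above the face; on it a dark grey bar grip 46 mm long, 12 wide, from 10 to 35 mm above the face, white pointer line on top. Axes turn with the dial: x along the bar to the pointer end, z outward normal.
- dial (a joint): dial angle, rad, growing clockwise looking at the face; sprung detents at 0 (white), 0.8 (blue), 1.6 (green), 2.4 (red), end stops just beyond white and red. Starts on white or blue. Turning it takes a few N at the bar's ends; let go within a quarter step of a detent it springs home.
- reel: bystander: aluminium solder reel standing on its flange, 54 mm across, 38 mm high; origin under its centre
- jar: bystander: small amber jar, 44 mm across, 45 mm high; origin under its centre
- cutters: bystander: side cutters lying flat, yellow handles, about 115 mm long along x (from -81 to +34 mm), 48 mm wide, 12 mm high; origin under the pivot
- tester: fixed tester: blue slab case 200 x 180 x 45 mm with a yellow face and a screen, tilted 30 deg towards the robot on a rear bail. Origin on the table under the middle of the case, z up, x away from the robot.

How it is judged:
By the outcome, as a careful person would: the job done as asked, in the order asked, and still so for the second after the job is handed in, with the robot touching nothing.
It also fails if it takes over 61 s, if anything falls off the work surface, if the arm or the gripper's body presses on something with over 40 N, if the wrist force passes 120 N, or if a joint passes its speed limit or range.

## Working session

There is one attempt and no reset: what is moved stays moved. The work goes in short steps, Python scripts to look and compute and a tool call to move; the robot and the scene stay as the last step left them, time stands still between calls to the robot, and variables do not carry over. Pictures are saved under pics/ and viewed, at most 10 in all, crops included, and the job is handed in when it is done.

Besides the shell and the picture viewer there is one more tool, called after ">>>" as a command line: name --pt "numbers of a row" for each row, then --argument value for the rest. send_rows: Moves the arm, as the interface text tells. Its arguments: {"type":"object","properties":{"deltas":{"type":"array"}},"required":["deltas"]}

```bash
mkdir -p pics; ls
python3 - <<'E'
from cell import sense, snapshot, bot
import cv2,numpy as np,pickle
for n in ["scene","side"]:
    s=snapshot(n); pickle.dump(s,open(n+'.pkl','wb')); cv2.imwrite(f'pics/{n}0.png',s['color'][:,:,::-1])
    print(n,s['vfov'],s['cx'],s['cy'],(-s['R'].T@s['t']).round(3),s['R'].round(2).tolist())
st=sense();print(st['t'],st['position'],st['eef_rot'],st['finger_gap'])
E
```

```text
pics
scene 51.8080884150158 325.076088187992 233.34417950250577 [0.815 0.509 0.983] [[-0.88, 0.47, 0.0], [0.39, 0.74, -0.55], [-0.26, -0.48, -0.84]]
side 45.530911696755936 322.55567625588145 242.15961972577117 [0.122 0.608 0.828] [[-0.84, -0.55, -0.0], [-0.4, 0.6, -0.7], [0.38, -0.58, -0.72]]
0.1 [ 0.17355028 -0.54756792  0.23047316] [[ 9.53302066e-01  3.02018292e-01 -3.48669017e-04]
 [ 3.02018424e-01 -9.53300427e-01  1.77977652e-03]
 [ 2.05138742e-04 -1.80196910e-03 -9.99998355e-01]] 0.9965419985185934
```

View pics/scene0.png

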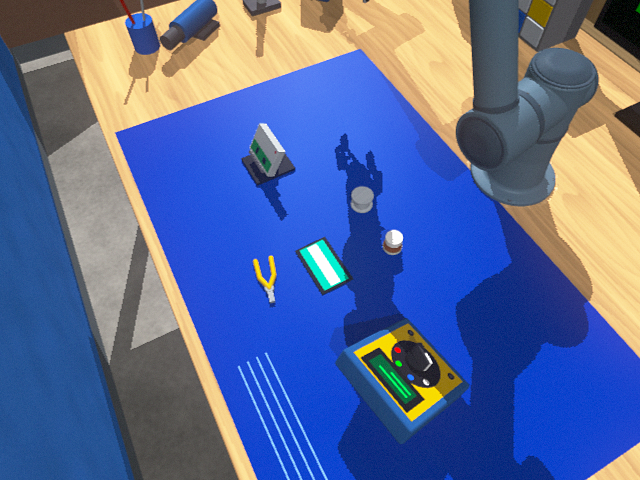

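View pics/side0.png

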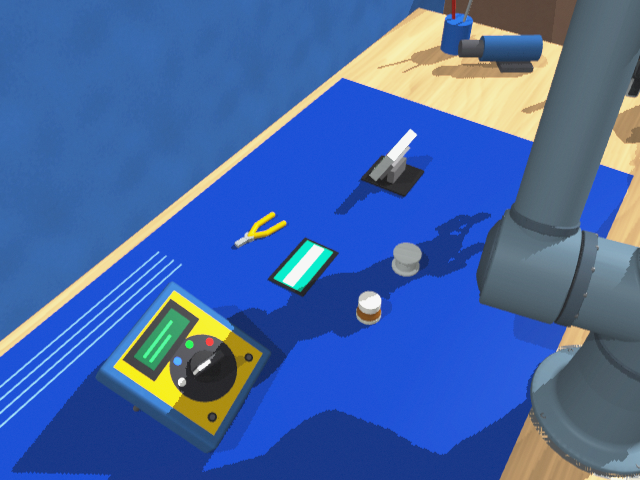

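The scene view shows the module and rest at about (266,153), the pad at (323,265), the tester at (402,378), the reel at (362,198), the jar at (394,242) and the cutters at (266,278). In the side view the module is edge-on at (398,155), the pad is at (303,265) and the dial is at (203,367).

```bash
cat > h.py <<'E'
import cv2,numpy as np,pickle
from cell import sense, snapshot, bot
def ld(n): return pickle.load(open(n+'.pkl','rb'))
def K(s):
    f=240/np.tan(np.radians(s['vfov']/2)); return np.array([[f,0,s['cx']],[0,f,s['cy']],[0,0,1]])
def ray(s,p):
    d=s['R'].T@np.linalg.inv(K(s))@np.array([p[0],p[1],1.]); return -s['R'].T@s['t'],d/np.linalg.norm(d)
def plane(s,p,z):
    c,d=ray(s,p); return c+d*(z-c[2])/d[2]
def tri(s1,p1,s2,p2):
    A=[];b=[]
    for s,p in((s1,p1),(s2,p2)):
        c,d=ray(s,p);M=np.eye(3)-np.outer(d,d);A.append(M);b.append(M@c)
    X=np.linalg.lstsq(np.vstack(A),np.hstack(b),rcond=None)[0]
    return X,[np.linalg.norm(a@X-q) for a,q in zip(A,b)]
def proj(s,X):
    c=K(s)@(s['R']@np.asarray(X)+s['t']); return c[:2]/c[2]
def blobs(s,lo,hi,box,amin=4):
    h=cv2.cvtColor(s['color'],cv2.COLOR_RGB2HSV); m=cv2.inRange(h,np.array(lo),np.array(hi))
    x0,y0,x1,y1=box; k=np.zeros_like(m);k[y0:y1,x0:x1]=m[y0:y1,x0:x1]
    n,l,st,c=cv2.connectedComponentsWithStats(k)
    return sorted([(int(st[i,4]),c[i].round(2),i) for i in range(1,n) if st[i,4]>=amin],key=lambda a:-a[0]),l
E
python3 - <<'E'
from h import *
S=ld('scene');D=ld('side')
bx={'scene':(335,310,475,450),'side':(90,275,275,460)}
for n,s in(('scene',S),('side',D)):
    for nm,lo,hi in(('red',(0,150,120),(8,255,255)),('red2',(172,150,120),(180,255,255)),('green',(45,150,100),(75,255,255)),('blue',(100,150,150),(112,255,255)),('white',(0,0,170),(180,50,255))):
        print(n,nm,[(a,c.tolist()) for a,c,_ in blobs(s,lo,hi,bx[n])[0][:4]])
    pb={'scene':(285,225,360,300),'side':(260,230,345,300)}[n]
    for nm,lo,hi in(('turq',(78,120,100),(95,255,255)),('strip',(0,0,150),(180,90,255))):
        b,l=blobs(s,lo,hi,pb,30); m=np.isin(l,[i for *_,i in b]).astype(np.uint8)
        pts=cv2.findNonZero(m)
        r=cv2.minAreaRect(pts); q=np.array([plane(s,p,.004)[:2] for p in pts[:,0]])
        w=cv2.minAreaRect((q*1000).astype(np.float32)); print(n,nm,w)
def cr(s,b):
    x0,y0,x1,y1=b; return cv2.resize(s['color'][y0:y1,x0:x1,::-1],(400,300),interpolation=cv2.INTER_CUBIC)
cv2.imwrite('pics/c1.png',np.vstack([np.hstack([cr(S,(225,115,305,175+0)),cr(D,(350,120,430,180))]),np.hstack([cr(S,(370,330,450,390)),cr(D,(160,325,240,385))])][0:0]+[np.hstack([cr(S,(230,120,310,180)),cr(D,(355,125,435,185))]),np.hstack([cr(S,(380,335,460,395)),cr(D,(165,335,245,395))])]))
E
```

```text
scene red [(11, [397.45, 349.64])]
scene red2 [(22, [397.09, 349.41])]
scene green [(280, [396.55, 382.23]), (35, [398.0, 363.0]), (6, [389.5, 366.67]), (5, [405.8, 400.4])]
scene blue [(1931, [444.82, 339.04]), (1358, [383.2, 380.81]), (1062, [343.1, 404.78]), (185, [339.95, 319.34])]
scene white [(37, [428.27, 358.86]), (20, [425.25, 382.0])]
scene turq ((558.0073852539062, 14.86355972290039), (64.7867431640625, 120.44580078125), 1.4847685098648071)
scene strip ((557.0838623046875, 14.437904357910156), (25.80388832092285, 112.47223663330078), 1.6609656810760498)
side red [(43, [209.02, 341.44])]
side red2 []
side green [(1375, [161.38, 339.21]), (49, [188.9, 343.92])]
side blue [(6654, [181.2, 316.09]), (3123, [251.01, 425.95]), (701, [125.48, 307.61]), (636, [103.95, 286.75])]
side white [(86, [201.95, 365.87]), (52, [181.29, 381.58])]
side turq ((558.2807006835938, 13.0120849609375), (64.52875518798828, 120.53340148925781), 1.7233779430389404)
side strip ((558.020263671875, 12.70633316040039), (25.016340255737305, 113.71212005615234), 1.5406944751739502)
```

View pics/c1.png

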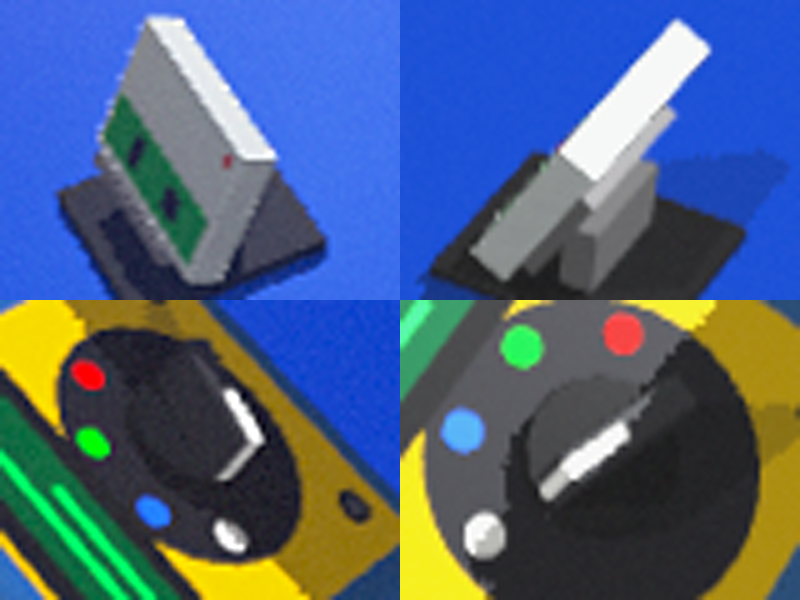

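The crops show the dial pointer near the white dot, with red, green, blue and white clearly separated. The module's +y end corners are near (285,151) and (278.5,151) in the scene view, and (417,134.5) and (410.5,129) in the side view. The label faces away from the robot.

Run:
```python
from h import *
np.set_printoptions(precision=4,suppress=True)
S=ld('scene');D=ld('side')
A=tri(S,(285,151.4),D,(417,134.6));B=tri(S,(278.6,151.4),D,(410.6,129));C=tri(S,(268,176),D,(369,175))
print('top robot',A,'\ntop away',B,'\nbottom away',C)
for p,q in(((260,123.6),(278.6,151.4)),((266.6,124),(285,151.4))):
    for z in (A[0][2],B[0][2]): 
        a,b=plane(S,p,z),plane(S,q,z);print(a,b,np.linalg.norm(a-b),np.degrees(np.arctan2(*(b-a)[:2])))
def c(s,lo,hi,box,nr):
    b,_=blobs(s,lo,hi,box); return min(b,key=lambda t:np.hypot(*(t[1]-nr)))[1]
sp={'red':((397.2,349.5),(209,341.4)),'green':((398,363),(188.9,343.9))}
h1=(100,100,150);h2=(118,220,255)
sp['blue']=(c(S,h1,h2,(400,370,420,385),(410.5,377)),c(D,h1,h2,(170,352,186,370),(177.5,361)))
sp['white']=(c(S,(0,0,110),(180,60,255),(420,375,432,388),(426,382)),(181.6,381.8))
print(sp)
P=[]
for k,(a,b) in sp.items():
    X,e=tri(S,a,D,b);P.append(X);print(k,X,e)
P=np.array(P)
# fit: plane tilt 30 deg known; yaw from white->red chord
d=P[0]-P[3];yaw=np.arctan2(-d[0],d[1])+np.pi  # y axis = white side
y=np.array([-np.sin(yaw),np.cos(yaw),0]); 
d2=P[1]-P[2];yaw2=np.arctan2(-d2[0],d2[1])+np.pi
t=np.radians(30);f=np.array([np.cos(yaw),np.sin(yaw),0])
x=f*np.cos(t)+np.array([0,0,np.sin(t)]);z=np.cross(x,y)
cs=[p-.041*(np.cos(a)*x+np.sin(a)*y) for p,a in zip(P,(-1.2,-.4,.4,1.2))]
ctr=np.mean(cs,0);print('yaw',np.degrees(yaw),np.degrees(yaw2),'centres',np.array(cs),ctr,'z',z, 'x',x)
n=np.linalg.svd(P-P.mean(0))[2][2];print('normal',n)
R=np.c_[x,y,z];np.savez('face',R=R,c=ctr)
for a in(0,.8,1.6):
    for r in (-.023,0,.023):
        th=1.2-a;X=ctr+z*.035+r*(np.cos(th)*x+np.sin(th)*y);print(a,r,X,proj(S,X),proj(D,X))
```

```text
top robot (array([ 0.505 , -0.2798,  0.1201]), [np.float64(0.03597250096186146), np.float64(0.03597250096186164)]) 
top away (array([ 0.5209, -0.2808,  0.127 ]), [np.float64(0.03589869042581167), np.float64(0.03589869042581211)]) 
bottom away (array([ 0.5698, -0.2537,  0.0373]), [np.float64(0.0007599447177271632), np.float64(0.0007599447177270589)])
[ 0.5405 -0.3462  0.1201] [ 0.5389 -0.2424  0.1201] 0.10378499383541885 -0.8695872310384031
[ 0.5427 -0.3393  0.127 ] [ 0.5411 -0.2364  0.127 ] 0.102945316641437 -0.8695872310384489
[ 0.5268 -0.3374  0.1201] [ 0.5257 -0.2354  0.1201] 0.10200336458633842 -0.6385918697021837
[ 0.5291 -0.3306  0.127 ] [ 0.528  -0.2294  0.127 ] 0.10117810174450238 -0.6385918697021331
{'red': ((397.2, 349.5), (209, 341.4)), 'green': ((398, 363), (188.9, 343.9)), 'blue': (array([410.03, 376.66]), array([177.17, 360.62])), 'white': (array([425.63, 381.9 ]), (181.6, 381.8))}
red [0.5437 0.2859 0.0901] [np.float64(0.00036013415520815223), np.float64(0.0003601341552077342)]
green [0.5595 0.3109 0.1014] [np.float64(0.0003641661114571026), np.float64(0.00036416611145
[... 401 characters left out ...]
 x [0.8535 0.1467 0.5   ]
normal [ 0.4983  0.0797 -0.8634]
0 -0.023 [0.5038 0.2958 0.1086] [419.4428 340.6126] [223.0692 351.592 ]
0 0 [0.5073 0.3181 0.1128] [425.1044 350.9947] [210.838  359.8278]
0 0.023 [0.5108 0.3405 0.1169] [430.9603 361.7331] [198.1678 368.3592]
0.8 -0.023 [0.4907 0.3062 0.1022] [427.9035 343.4504] [225.8544 363.2743]
0.8 0 [0.5073 0.3181 0.1128] [425.1044 350.9947] [210.838  359.8278]
0.8 0.023 [0.5238 0.33   0.1233] [422.1852 358.8624] [195.5219 356.3125]
1.6 -0.023 [0.4877 0.3238 0.1022] [434.7246 350.8211] [219.5557 373.1099]
1.6 0 [0.5073 0.3181 0.1128] [425.1044 350.9947] [210.838  359.8278]
1.6 0.023 [0.5269 0.3124 0.1233] [415.243  351.1726] [202.1874 346.6478]
```

Run:
```python
from h import *
np.set_printoptions(precision=4,suppress=True)
S=ld('scene');D=ld('side')
L=[('top+y rob',(285,151.4),(394,161)),('top+y away',(278.6,151.4),(387,155)),('top-y away',(260,123.6),(410.6,129)),('top-y rob',(266.6,124),(417,134.6)),('bot+y away',(268,176),(369,175)),('bot+y rob',(273,176.6),(376,181))]
P={}
for n,a,b in L:
    P[n],e=tri(S,a,D,b);print(n,P[n],np.round(e,4))
t=np.radians(28)
top=np.mean([P[k] for k in P if 'top' in k],0)
d=(P['top+y rob']+P['top+y away']-P['top-y away']-P['top-y rob'])/2
yaw=np.arctan2(-d[0],d[1])
z=np.array([-np.sin(t)*np.cos(yaw),-np.sin(t)*np.sin(yaw),np.cos(t)]);y=np.array([-np.sin(yaw),np.cos(yaw),0]);x=np.cross(y,z)
bot=(P['bot+y away']+P['bot+y rob'])/2-.055*y+.08*z
print('top',top,'top from bottom',bot,'yaw',np.degrees(yaw),np.linalg.norm(d));
o=(.08*z*0+top-.08*z);print('origin',o)
# corners reprojection
for n,c in (('+y rob',(-.01,.055,.08)),('+y away',(.01,.055,.08)),('-y away',(.01,-.055,.08)),('-y rob',(-.01,-.055,.08)),('b+y away',(.01,.055,0)),('b+y rob',(-.01,.055,0))):
    X=o+np.c_[x,y,z]@c;print(n,proj(S,X),proj(D,X))
```

```text
top+y rob [ 0.5168 -0.2582  0.0949] [0.0009 0.0009]
top+y away [ 0.5335 -0.2573  0.1042] [0.0008 0.0008]
top-y away [ 0.5347 -0.3638  0.1048] [0.0019 0.0019]
top-y rob [ 0.518  -0.363   0.0969] [0.0021 0.0021]
bot+y away [ 0.5698 -0.2537  0.0373] [0.0008 0.0008]
bot+y rob [ 0.5552 -0.2594  0.0222] [0.0017 0.0017]
top [ 0.5257 -0.3106  0.1002] top from bottom [ 0.5256 -0.312   0.1004] yaw 0.6664390950947453 0.10569516227728822
origin [ 0.5633 -0.3102  0.0296]
+y rob [285.5959 151.4764] [393.3879 161.8769]
+y away [278.6691 151.4241] [386.1813 155.3773]
-y away [259.4684 122.4621] [410.2342 129.2365]
-y rob [266.2938 122.8036] [417.0658 135.4021]
b+y away [267.2397 176.3684] [368.3458 175.7846]
b+y rob [274.0063 176.1669] [375.1779 181.9432]
```

```bash
cat > go.py <<'E'
from h import *
from scipy.spatial.transform import Rotation as Ro
np.set_printoptions(precision=4,suppress=True)
def mod(o,yaw,lean):
    y=np.array([-np.sin(yaw),np.cos(yaw),0]);t=lean
    z=np.array([-np.sin(t)*np.cos(yaw),-np.sin(t)*np.sin(yaw),np.cos(t)])
    return np.c_[np.cross(y,z),y,z],np.asarray(o)
def tool_mod(o,yaw,lean,h=.049,up=0.):
    R,o=mod(o,yaw,lean); return np.c_[R[:,1],R[:,0],-R[:,2]],o+R[:,2]*(h+up)
def delta(Rt,pt,st=None):
    st=st or sense();Rc=np.array(st['eef_rot']);v=Ro.from_matrix(Rc.T@Rt).as_rotvec(degrees=True)
    print('turn',v.round(2),'shift',((pt-st['position'])@Rc*1000).round(1))
E
python3 - <<'E'
from go import *
O=(.5633,-.3102,.0296)
delta(*tool_mod(O,np.radians(.7),np.radians(28),up=.1))
S=ld('scene')
for n,p in(('reel',(362,198)),('jar',(394,242)),('cut',(267,280))): print(n,plane(S,p,.02))
E
```

```text
turn [-24.15  17.77 -71.6 ] shift [ 376.3 -128.8   69.6]
reel [ 0.3916 -0.0957  0.02  ]
jar [0.3906 0.0486 0.02  ]
cut [0.6894 0.0014 0.02  ]
```

>>> send_rows --pt "-2 1.5 -6 32 -11 6 85" --pt "-4 3 -12 64 -22 12 85" --pt "-6 4.5 -18 96 -33 18 85" --pt "-8 6 -24 128 -44 24 85" --pt "-10 7.4 -30 160 -55 30 85" --pt "-12 9 -36 192 -66 36 85" --pt "-14 10.4 -42 224 -77 42 85" --pt "-16 12 -48 256 -88 48 85" --pt "-18.2 13.4 -54 288 -99 54 85" --pt "-20.2 14.9 -60 320 -110 60 85" --pt "-22.3 16.4 -66 350 -120 65 85" --pt "-24.2 17.8 -71.6 376 -129 70 85"

```text
t: 1.3
position: [0.4938, -0.31, 0.1606]
eef_rot: [[-0.017, 0.882, 0.471], [1.0, 0.016, 0.006], [-0.002, 0.471, -0.882]]
ft_force: [-0.2, -0.6, 0.1]
finger_gap: 0.993
grasp_force: 0.0
```

Run:
```python
from go import *
O=(.5633,-.3102,.0296)
s=snapshot('wrist');cv2.imwrite('pics/w1.png',s['color'][:,:,::-1])
delta(*tool_mod(O,np.radians(.7),np.radians(28)))
R,o=mod(O,np.radians(.7),np.radians(28))
for c in((-.01,.055,.08),(.01,.055,.08),(.01,-.055,.08),(-.01,-.055,.08)): print(proj(s,o+R@c))
st=sense();print(st['t'],st['joints'])
```

```text
turn [ 0.19 -0.25  0.51] shift [-3.8 -0.9 97.7]
[295.2819 170.9627]
[330.3819 171.114 ]
[327.1855 337.2473]
[297.2162 337.167 ]
1.35 [-0.865   0.1525 -0.5366  0.5551  0.3747  0.7461]
```

View pics/w1.png

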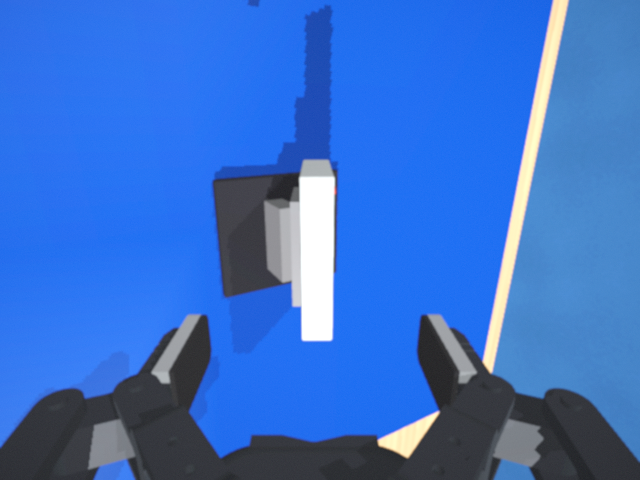

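The wrist view shows the module's top edge at (300–335, 174–340), between the fingers at 208 and 420. That is about 2 mm to +x and 2 mm to −y of my estimate, so I'll adjust slightly.

>>> send_rows --pt "0 0 0.5 -1 0 12 85" --pt "0 0 0.5 -3 0.5 35 85" --pt "0 0 0.5 -5 1 60 85" --pt "0 0 0.5 -5 1 82 85" --pt "0 0 0.5 -5 1 93 85" --pt "0 0 0.5 -5 1 98 85" --pt "0 0 0.5 -5 1 98 60" --pt "0 0 0.5 -5 1 98 40" --pt "0 0 0.5 -5 1 98 20" --pt "0 0 0.5 -5 1 98 10" --pt "0 0 0.5 -5 1 98 10" --pt "0 0 0.5 -5 1 98 10"

```text
t: 2.55
position: [0.541, -0.3169, 0.0767]
eef_rot: [[-0.005, 0.881, 0.473], [1.0, 0.004, 0.003], [0.001, 0.473, -0.881]]
ft_force: [-2.3, 1.0, 5.7]
finger_gap: 0.221
grasp_force: 59.2
```

>>> send_rows --pt "0 0 0 0 0 -3 5" --pt "0 0 0 0 0 -10 5" --pt "0 0 0 0 0 -22 5" --pt "0 0 0 0 0 -36 5" --pt "0 0 0 0 0 -52 5" --pt "0 0 0 0 0 -68 5" --pt "0 0 0 0 0 -84 5" --pt "0 0 0 0 0 -100 5" --pt "0 0 0 0 0 -112 5" --pt "0 0 0 0 0 -120 5" --pt "0 0 0 0 0 -120 5"

```text
t: 3.65
position: [0.4833, -0.317, 0.1816]
eef_rot: [[-0.004, 0.882, 0.47], [1.0, 0.003, 0.003], [0.002, 0.47, -0.882]]
ft_force: [-0.1, 0.3, -2.4]
finger_gap: 0.22
grasp_force: 59.1
```

Run:
```python
from go import *
st=sense();print(st['t'],st['grasp_force'],st['finger_gap'],st['ft_force'],st['position'])
delta(*tool_mod((.5579,.0138,.004),np.radians(1.6),0,h=.049,up=.1))
```

```text
3.65 59.12589490413666 0.2203457833993715 [-0.1218  0.3256 -2.4223] [ 0.4833 -0.317   0.1816]
turn [28.06  0.25 -1.38] shift [330.4  53.2  61.4]
```

>>> send_rows --pt "2 0 0 10 2 2 5" --pt "4 0 0 35 6 6 5" --pt "7 0 -0.3 70 11 13 5" --pt "10 0 -0.5 105 17 20 5" --pt "13 0 -0.7 140 22 26 5" --pt "16 0 -0.8 175 28 32 5" --pt "19 0 -1 210 34 39 5" --pt "22 0 -1.2 245 40 46 5" --pt "25 0.2 -1.3 280 45 52 5" --pt "27 0.2 -1.4 305 50 57 5" --pt "28 0.2 -1.4 322 52 60 5" --pt "28 0.2 -1.4 330 53 61 5"

```text
t: 4.85
position: [0.5579, 0.0156, 0.1514]
eef_rot: [[-0.031, 1.0, -0.001], [1.0, 0.031, 0.0], [0.0, -0.001, -1.0]]
ft_force: [-0.8, 1.1, -0.9]
finger_gap: 0.224
grasp_force: 59.0
```

>>> send_rows --pt "0 0 0 0 0 0 5" --pt "0 0 0 0 0 0 5"

```text
t: 5.05
position: [0.5572, 0.0131, 0.1526]
eef_rot: [[-0.028, 1.0, 0.001], [1.0, 0.028, -0.001], [-0.001, 0.001, -1.0]]
ft_force: [-0.6, -0.6, -0.8]
finger_gap: 0.222
grasp_force: 59.0
```

Run:
```python
from go import *
st=sense();print(st['t'],st['position'],st['eef_rot'])
for n in('scene','side'):
    s=snapshot(n);pickle.dump(s,open(n+'2.pkl','wb'))
    x0,y0=(int(v) for v in proj(s,(.56,.014,.1))-np.array([60,90/1])+[0,0])
    x0=max(0,x0);y0=max(0,y0);print(n,x0,y0)
    cv2.imwrite(f'pics/{n}2.png',cv2.resize(s['color'][y0:y0+120,x0:x0+120,::-1],(400,400),interpolation=cv2.INTER_CUBIC))
cv2.imwrite('pics/c2.png',np.hstack([cv2.imread('pics/scene2.png'),cv2.imread('pics/side2.png')]))
```

```text
5.05 [0.5572 0.0131 0.1526] [[-0.0284  0.9996  0.0009]
 [ 0.9996  0.0284 -0.0009]
 [-0.001   0.0008 -1.    ]]
scene 261 151
side 241 138
```

View pics/c2.png

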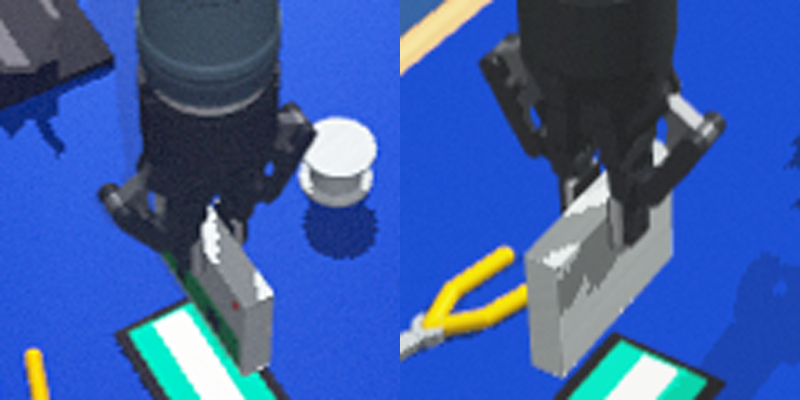

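The module hangs upright in the gripper. In the crop its +y bottom corners are at about (243,375) and (270,364) in the scene half, and (131,372) and (162,378) in the side half.

Run:
```python
from go import *
S=ld('scene2');D=ld('side2')
f=lambda a:np.array(a)/3.3333-.35
for n,a,b in(('away bot',(243,375),(131,372)),('rob bot',(270,364),(162,378)),('away top',(243,300),(126,254)),('rob top',(272,292),(156,268))):
    print(n,*tri(S,f(a)+[261,151],D,f(b)+[241,138]))
st=sense();R=np.array(st['eef_rot']);p=st['position']
print('-y bottom rob, plane z', plane(D,f((272,256))+[241,138],p[2]-.049))
for d in (0,.003,.006):
  X=np.array(p)+[0,d,0]
  for c in((.01,.055,-.049),(-.01,.055,-.049),(-.01,-.055,-.049)):
    Y=X+R@[c[1],c[0],-c[2]]; print(d,Y,(proj(S,Y)-[261,151]+.35)*3.333,(proj(D,Y)-[241,138]+.35)*3.333)
```

```text
away bot [0.5632 0.0728 0.0983] [np.float64(0.0014408006807635635), np.float64(0.0014408006807637762)]
rob bot [0.5448 0.0729 0.1019] [np.float64(0.0009882321655394738), np.float64(0.00098823216553944)]
away top [0.563  0.0699 0.181 ] [np.float64(0.0012497230316326539), np.float64(0.0012497230316325814)]
rob top [0.5449 0.0711 0.1804] [np.float64(0.00010974749147108894), np.float64(0.0001097474914710806)]
-y bottom rob, plane z [ 0.5467 -0.0355  0.1041]
0 [0.5659 0.0679 0.104 ] [235.8343 368.2927] [133.5936 354.688 ]
0 [0.5459 0.0673 0.104 ] [263.8614 354.4766] [165.0853 369.2509]
0 [ 0.5489 -0.0426  0.1041] [178.0105 227.3164] [275.7739 247.1053]
0.003 [0.5659 0.0709 0.104 ] [238.1562 372.0367] [130.2128 358.1266]
0.003 [0.5459 0.0703 0.104 ] [266.2109 358.181 ] [161.7347 372.7403]
0.003 [ 0.5489 -0.0396  0.1041] [180.1288 230.6673] [272.8103 250.1804]
0.006 [0.5659 0.0739 0.104 ] [240.4848 375.7915] [126.8201 361.5772]
0.006 [0.5459 0.0733 0.104 ] [268.567 361.896] [158.3723 376.2419]
0.006 [ 0.5489 -0.0366  0.1041] [182.2528 234.0274] [269.837  253.2655]
```

>>> send_rows --pt "0 0 0 -1 0.5 8 5" --pt "0 0 0 -2 1 20 5" --pt "0 0 0 -3 1 36 5" --pt "0 0 0 -4 1 52 5" --pt "0 0 0 -4 1 66 5" --pt "0 0 0 -4 1 78 5" --pt "0 0 0 -4 1 86 5" --pt "0 0 0 -4 1 90 5" --pt "0 0 0 -4 1 90 5" --pt "0 0 0 -4 1 90 5"

```text
t: 6.15
position: [0.5594, 0.0096, 0.0635]
eef_rot: [[-0.029, 1.0, 0.002], [1.0, 0.029, -0.001], [-0.001, 0.002, -1.0]]
ft_force: [-0.1, -0.2, -1.1]
finger_gap: 0.224
grasp_force: 59.0
```

Run:
```python
from go import *
st=sense();print(st['t'],st['position'],st['ft_force'])
ims=[]
for n,c in(('scene',(323,265)),('side',(303,262))):
    s=snapshot(n);pickle.dump(s,open(n+'3.pkl','wb'))
    x0,y0=c[0]-50,c[1]-50
    ims.append(cv2.resize(s['color'][y0:y0+100,x0:x0+100,::-1],(400,400),interpolation=cv2.INTER_CUBIC))
cv2.imwrite('pics/c3.png',np.hstack(ims))
```

```text
6.15 [0.5594 0.0096 0.0635] [-0.1249 -0.1918 -1.1456]
```

View pics/c3.png

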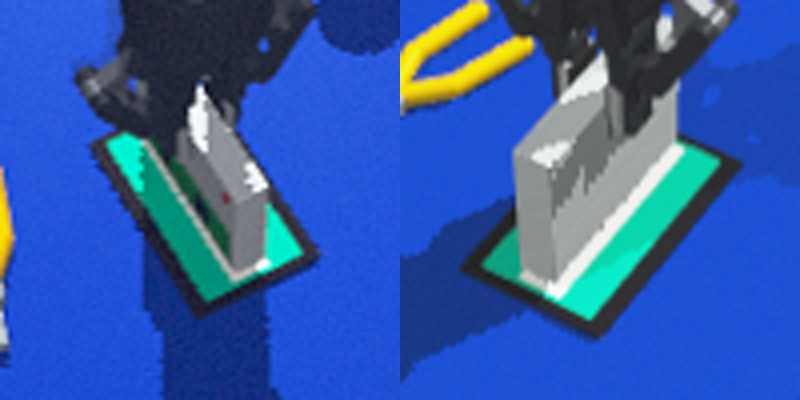

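The module hovers just above the white strip. Its +y bottom corners are near (234,270) and (267,259) in the scene half, and (120,271) and (153,284) in the side half. It looks centred, so I'll quantify that.

Run:
```python
from go import *
S=ld('scene3');D=ld('side3');f=lambda a:np.array(a)/4-.37
for n,a,b in(('away bot',(234,270),(120,271)),('rob bot',(267,259),(153,284)),('rob top',(267,189),(150,166))):
    X,e=tri(S,f(a)+[273,215],D,f(b)+[253,212]);print(n,X,np.round(e,4))
st=sense();y=np.array([-np.sin(.028),np.cos(.028),0])
print('target +y end centre',np.array([.5579,.0138,.004])+.055*y)
print('-y rob bottom',plane(D,f((278,147))+[253,212],.010))
```

```text
away bot [0.5658 0.0691 0.011 ] [0.0011 0.0011]
rob bot [0.5467 0.0711 0.0141] [0.0006 0.0006]
rob top [0.5474 0.0683 0.09  ] [0.0017 0.0017]
target +y end centre [0.5564 0.0688 0.004 ]
-y rob bottom [ 0.5485 -0.0376  0.01  ]
```

>>> send_rows --pt "0 0 0 -1 0 1 5" --pt "0 0 0 -1.5 0 3 5" --pt "0 0 0 -1.5 0 4.5 5" --pt "0 0 0 -1.5 0 5.5 5" --pt "0 0 0 -1.5 0 6 5" --pt "0 0 0 -1.5 0 6 5"

```text
t: 6.85
position: [0.5589, 0.0082, 0.057]
eef_rot: [[-0.029, 1.0, 0.001], [1.0, 0.029, -0.0], [-0.001, 0.001, -1.0]]
ft_force: [-0.7, -0.3, -1.4]
finger_gap: 0.231
grasp_force: 59.1
```

>>> send_rows --pt "0 0 0 0 0 0.5 5" --pt "0 0 0 0 0 1 5" --pt "0 0 0 0 0 1 5"

```text
t: 7.15
position: [0.5591, 0.0084, 0.0568]
eef_rot: [[-0.029, 1.0, 0.002], [1.0, 0.029, -0.0], [-0.0, 0.002, -1.0]]
ft_force: [-1.4, 1.7, 6.1]
finger_gap: 0.223
grasp_force: 60.1
```

>>> send_rows --pt "0 0 0 0 0 0.5 5" --pt "0 0 0 0 0 1 5" --pt "0 0 0 0 0 1 5"

```text
t: 7.45
position: [0.5591, 0.0085, 0.0567]
eef_rot: [[-0.029, 1.0, 0.002], [1.0, 0.029, -0.0], [-0.0, 0.002, -1.0]]
ft_force: [-4.1, 2.7, 12.1]
finger_gap: 0.221
grasp_force: 60.9
```

>>> send_rows --pt "0 0 0 0 0 -1 5" --pt "0 0 0 0 0 -1.2 5" --pt "0 0 0 0 0 -1.2 18" --pt "0 0 0 0 0 -1.2 21" --pt "0 0 0 0 0 -1.2 25" --pt "0 0 0 0 0 -1.2 32" --pt "0 0 0 0 0 -1.2 42" --pt "0 0 0 0 0 -1.2 50" --pt "0 0 0 0 0 -1.2 50" --pt "0 0 0 0 0 -1.2 50"

```text
t: 8.45
position: [0.559, 0.0081, 0.0562]
eef_rot: [[-0.029, 1.0, 0.001], [1.0, 0.029, -0.0], [-0.0, 0.001, -1.0]]
ft_force: [0.1, -0.3, -0.7]
finger_gap: 0.585
grasp_force: 0.0
```

>>> send_rows --pt "0 0 0 0 0 -5 55" --pt "0 0 0 0 0 -15 55" --pt "0 0 0 0 0 -30 55" --pt "0 0 0 0 0 -55 55" --pt "0 0 0 0 0 -85 50" --pt "0 0 0 0 0 -120 40" --pt "0 0 0 0 0 -150 40" --pt "0 0 0 0 0 -165 40"

```text
t: 9.25
position: [0.5603, 0.0081, 0.2256]
eef_rot: [[-0.029, 1.0, 0.007], [1.0, 0.029, -0.001], [-0.001, 0.007, -1.0]]
ft_force: [0.1, -0.7, -0.3]
finger_gap: 0.47
grasp_force: 0.0
```

Run:
```python
from go import *
st=sense();print(st['t'],st['position'],st['ft_force'],st['finger_gap'])
ims=[]
for n,c in(('scene',(323,262)),('side',(303,258))):
    s=snapshot(n);pickle.dump(s,open(n+'4.pkl','wb'))
    x0,y0=c[0]-50,c[1]-50
    ims.append(cv2.resize(s['color'][y0:y0+100,x0:x0+100,::-1],(400,400),interpolation=cv2.INTER_CUBIC))
cv2.imwrite('pics/c4.png',np.hstack(ims))
F=np.load('face.npz');R=F['R'];c=F['c'];x,y,z=R.T
th=1.2;b=np.cos(th)*x+np.sin(th)*y   # bar dir
T=np.c_[-b,np.cross(-z,-b),-z]
for h in(.12,.013): delta(T,c+z*h)
```

```text
9.25 [0.5603 0.0081 0.2256] [ 0.0523 -0.7005 -0.3326] 0.4696364059696225
turn [ -11.06  -41.47 -161.65] shift [305.5 -86.9  37.6]
turn [ -11.06  -41.47 -161.65] shift [313.2 -34.7 130.7]
```

View pics/c4.png

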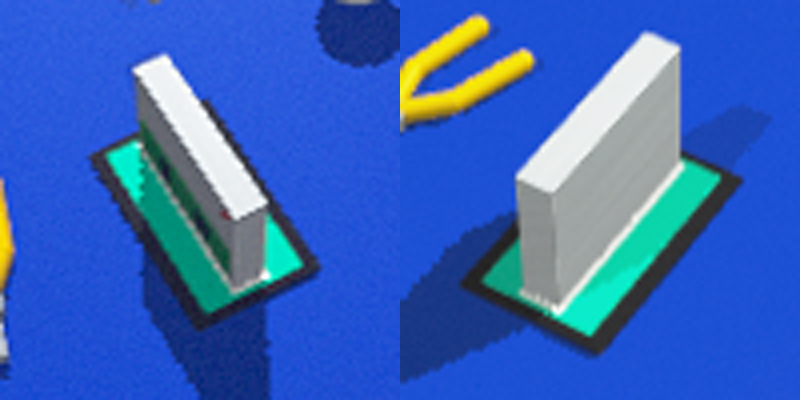

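The module stands upright on the strip, released and centred. The cutters (upper left of the side half) are unmoved. Next is the dial.

>>> send_rows --pt "-0.5 -2 -7.7 15 -4 0 40" --pt "-1.1 -4 -15.4 30 -8 0 40" --pt "-1.6 -5.9 -23.1 45 -12 2 40" --pt "-2.1 -7.9 -30.8 60 -16 4 40" --pt "-2.6 -9.9 -38.5 75 -20 6 40" --pt "-3.2 -11.9 -46.2 90 -25 8 40" --pt "-3.7 -13.8 -53.9 105 -30 10 40" --pt "-4.2 -15.8 -61.6 120 -34 12 40" --pt "-4.7 -17.8 -69.3 135 -38 14 40" --pt "-5.3 -19.7 -77 150 -43 16 40" --pt "-5.8 -21.7 -84.7 165 -47 18 40" --pt "-6.3 -23.7 -92.4 175 -50 20 40"

```text
t: 10.55
position: [0.5025, 0.1824, 0.1998]
eef_rot: [[-0.94, -0.065, 0.335], [-0.127, 0.978, -0.167], [-0.316, -0.2, -0.927]]
ft_force: [1.0, 0.2, -0.4]
finger_gap: 0.472
grasp_force: 0.0
```

```bash
cat > dial.py <<'E'
from go import *
F=np.load('face.npz');R=F['R'];c=F['c'];x,y,z=R.T
def tgt(h,a=0.):
    th=1.2-a;b=np.cos(th)*x+np.sin(th)*y
    return np.c_[-b,np.cross(-z,-b),-z],c+z*h
E
python3 -c "
from dial import *
delta(*tgt(.12));st=sense();print(st['t'],st['joints'],st['position'])"
```

```text
turn [ -4.33 -18.07 -68.84] shift [ 22.9 130.7 -21.4]
10.55 [ 0.3943  0.1121 -0.4228  0.7781 -0.2869  0.2572] [0.5025 0.1824 0.1998]
```

>>> send_rows --pt "-0.5 -2 -7.6 2 12 -2 40" --pt "-1 -4 -15.3 5 28 -4 40" --pt "-1.4 -6 -23 7 42 -6 40" --pt "-2 -8 -30.6 10 57 -9 40" --pt "-2.4 -10 -38 12 72 -11 40" --pt "-2.9 -12 -46 15 86 -14 40" --pt "-3.4 -14 -53.5 18 100 -16 40" --pt "-3.8 -16 -61 20 115 -19 40" --pt "-4.3 -18 -68.8 22 125 -21 40" --pt "-4.3 -18 -68.8 23 130 -21 40" --pt "-4.3 -18 -68.8 23 130.7 -21.4 40" --pt "-4.3 -18 -68.8 23 130.7 -21.4 40"

```text
t: 11.75
position: [0.4673, 0.3103, 0.1874]
eef_rot: [[-0.161, -0.855, 0.494], [-0.97, 0.229, 0.081], [-0.182, -0.466, -0.866]]
ft_force: [0.4, 0.3, 0.1]
finger_gap: 0.467
grasp_force: 0.0
```

Run:
```python
from dial import *
s=snapshot('wrist');cv2.imwrite('pics/w2.png',s['color'][:,:,::-1])
delta(*tgt(.013));st=sense();print(st['t'],st['joints'],st['position'])
for r in(-.023,0,.023):
    b=np.cos(1.2)*x+np.sin(1.2)*y;print('bar',proj(s,c+z*.035+r*b))
for a in(-1.2,-.4,.4,1.2): print('dot',proj(s,c+.041*(np.cos(a)*x+np.sin(a)*y)))
```

```text
turn [-0.12 -0.18 -0.49] shift [ -0.4   2.7 107.1]
11.8 [ 0.5874  0.0155 -0.6478  0.4224 -0.2078 -0.8247] [0.4674 0.3103 0.1876]
bar [318.1445 216.5266]
bar [318.3421 250.1931]
bar [318.5279 281.8529]
dot [279.4422 194.6723]
dot [263.2979 233.0096]
dot [280.2496 269.4012]
dot [318.1877 283.6463]
```

View pics/w2.png

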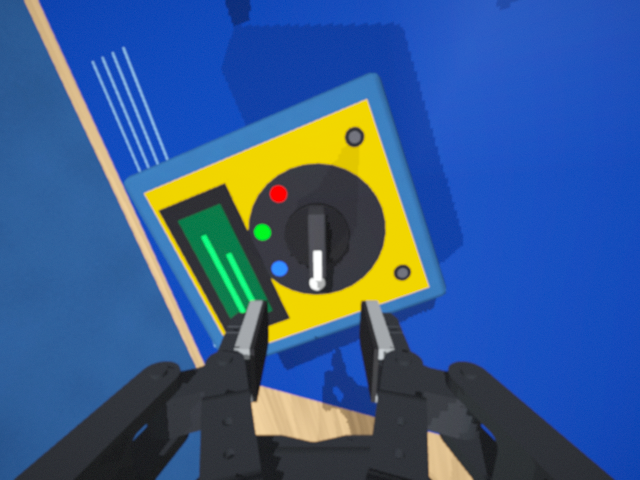

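The wrist view shows the bar vertical at x≈317, rows 207–285, with the pointer on the white dot. The dots are within 1 px of prediction, so the dial is at 0. I'll descend and grip.

>>> send_rows --pt "0 0 -0.5 0 1 12 40" --pt "0 0 -0.5 0 2 32 40" --pt "0 0 -0.5 0 2.5 56 40" --pt "0 0 -0.5 0 2.7 80 40" --pt "0 0 -0.5 0 2.7 96 40" --pt "0 0 -0.5 0 2.7 103 40" --pt "0 0 -0.5 0 2.7 107 40" --pt "0 0 -0.5 0 2.7 107 30" --pt "0 0 -0.5 0 2.7 107 20" --pt "0 0 -0.5 0 2.7 107 10" --pt "0 0 -0.5 0 2.7 107 5" --pt "0 0 -0.5 0 2.7 107 5"

```text
t: 13.0
position: [0.518, 0.3201, 0.0949]
eef_rot: [[-0.151, -0.856, 0.495], [-0.972, 0.219, 0.083], [-0.179, -0.469, -0.865]]
ft_force: [-4.6, -1.7, 7.6]
finger_gap: 0.125
grasp_force: 59.6
```

```bash
python3 -c "
from dial import *
delta(*tgt(.013));delta(*tgt(.013,1.6));st=sense();print(st['t'],st['ft_force'],st['finger_gap'],st['grasp_force'])"
```

```text
turn [-0.18 -0.08  0.08] shift [0.3 0.4 1.1]
turn [-0.2   0.09 91.76] shift [0.3 0.4 1.1]
13.0 [-4.5841 -1.7432  7.5756] 0.12479193953577718 59.59088981151581
```

>>> send_rows --pt "0 0 2 0 0 -0.5 5" --pt "0 0 8 0 0 -1 5" --pt "0 0 14 0 0 -1 5" --pt "0 0 20 0 0 -1 5" --pt "0 0 27 0 0 -1 5" --pt "0 0 34 0 0 -1 5" --pt "0 0 41 0 0 -1 5" --pt "0 0 48 0 0 -1 5" --pt "0 0 55 0 0 -1 5" --pt "0 0 62 0 0 -1 5" --pt "0 0 67 0 0 -1 5" --pt "0 0 70 0 0 -1 5"

```text
t: 14.2
position: [0.5187, 0.3191, 0.0953]
eef_rot: [[-0.856, -0.146, 0.496], [-0.123, 0.989, 0.08], [-0.503, 0.008, -0.864]]
ft_force: [5.0, -2.1, -3.3]
finger_gap: 0.127
grasp_force: 59.3
```

```bash
python3 -c "
from dial import *
delta(*tgt(.014,1.6));st=sense();print(st['t'],st['ft_force'],st['ft_torque'],st['finger_gap'],st['grasp_force'],st['joints'])"
```

```text
turn [-0.24  0.25 21.54] shift [1.2 0.9 0.2]
14.2 [ 5.0286 -2.0874 -3.2662] [-0.3876 -0.0442 -0.1814] 0.1271100367693683 59.30046021938324 [ 0.5435  0.2175 -0.7     0.1585 -0.1891  0.3508]
```

>>> send_rows --pt "0 0 5 0 0 0 5" --pt "0 0 11 0.3 0 0 5" --pt "0 0 16 0.5 0.5 0 5" --pt "0 0 19 0.5 0.5 0 5" --pt "0 0 21 0.5 0.5 0 5" --pt "0 0 21.5 0.5 0.5 0 5" --pt "0 0 21.5 0.5 0.5 0 5"

```text
t: 14.9
position: [0.5186, 0.3187, 0.0952]
eef_rot: [[-0.849, 0.177, 0.497], [0.247, 0.966, 0.078], [-0.467, 0.189, -0.864]]
ft_force: [6.2, -3.0, -2.1]
finger_gap: 0.123
grasp_force: 59.3
```

```bash
python3 -c "
from dial import *
delta(*tgt(.014,1.6));st=sense();print(st['t'],st['ft_force'],st['ft_torque'],st['finger_gap'],st['grasp_force'])"
```

```text
turn [-0.28  0.36  0.16] shift [1.5 0.8 0.1]
14.9 [ 6.199  -3.0275 -2.1263] [-0.671  -0.1718 -0.422 ] 0.12267827183469233 59.26746904850006
```

Rotated to 1.6 rad. Now I'll release, retreat and check.

>>> send_rows --pt "0 0 0 0 0 0 12" --pt "0 0 0 0 0 0 20" --pt "0 0 0 0 0 0 30" --pt "0 0 0 0 0 0 35" --pt "0 0 0 0 0 -5 40" --pt "0 0 0 0 0 -20 40" --pt "0 0 0 0 0 -45 40" --pt "0 0 0 0 0 -75 40" --pt "0 0 0 0 0 -105 40" --pt "0 0 0 0 0 -125 40" --pt "0 0 0 0 0 -135 40" --pt "0 0 0 0 0 -135 40"

```text
t: 16.1
position: [0.4505, 0.3098, 0.2131]
eef_rot: [[-0.851, 0.173, 0.496], [0.245, 0.966, 0.084], [-0.465, 0.193, -0.864]]
ft_force: [0.1, -0.0, -0.3]
finger_gap: 0.468
grasp_force: 0.0
```

Run:
```python
from dial import *
w=snapshot('wrist');s=snapshot('scene')
ims=[cv2.resize(w['color'][100:400,120:520,::-1],(400,300)),cv2.resize(s['color'][100:400,200:600,::-1],(400,300))]
cv2.imwrite('pics/c5.png',np.hstack(ims))
st=sense();print(st['t'],st['ft_force'],st['position'])
```

```text
16.2 [ 0.3392 -0.0076  0.9456] [0.4501 0.309  0.2107]
```

View pics/c5.png

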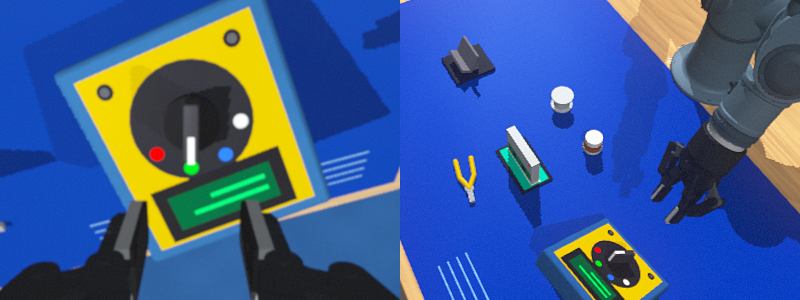

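The pointer is on the green dot at (190,168). The module is standing on the pad at (523,155), the bystanders are in place and the robot is clear of everything.

```bash
python3 -c "
from cell import bot
print(bot.close_job())"
```

```text
the job is handed in; nothing more can be done
None
```

The job is handed in at about 16 s: the module stands released on the pad's white strip, the dial was turned to green without passing it, and the reel, jar and cutters look undisturbed in the last picture.

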